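# Static check on the hand tester

## Robot

A 6-joint arm with a two-finger parallel gripper is mounted at the origin on a cart in front of the work surface, level with it; the furniture and walls round the work are solid. World frame = base frame: x ahead of the robot, y to its left, z up, the work surface at z = 0. Lengths are in m, angles in rad, forces in N, time in s.
With the tool pointing down it reaches from about 0.35 to 0.975 m from the base axis. Payload 4.9 kg.
Tool frame: the origin (TCP) lies at the very end of the fingers, on their centre line; the grasp point (between the pads) lies 19 mm behind it; z points along the fingers, y is the line along which they close (so a half turn about z gives the same grasp; the last joint's range is limited). The gripper opens to 85 mm and grips with 20 to 120 N. Pads are 22 mm wide; open, the fingers measure 114 mm over their backs; the gripper's body (76 mm by 85 mm) begins 54 mm behind the grasp point. The pads swing forward as they close: fully open they stand 13 mm farther back than shut.
Start: joints at [-1.431, 0.053, 1.613, -0, 1.476, -0.119], TCP at [0.16, -0.604, 0.231] pointing down, gripper open.
Joint ranges: [-3.01, 3.01], [-1.01, 2.22], [0.06, 2.58], [-1.02, 4.17], [0.09, 2.62], [-3.14, 3.14]. Speed limits (rad/s): [2.57, 2.57, 3.14, 3.14, 3.14, 3.14].

## Interface

Orientations are given as a unit quaternion [w, x, y, z].
In Python, from plant import state, optics, ticket, nets gives the robot as it stands. The module is installed in compiled form; this text tells all that it offers.
- The arm moves only by the shell command python3 -m inch 'ROWS' [OPENING]. ROWS is JSON, a list of rows, each an object of numbers: "dx", "dy", "dz": the shift along the tool's x, y, z as a fraction of full scale; "rx", "ry", "rz": the turn, a rotation vector about the tool's x, y, z as a fraction of full scale. In form: [{"dx": .., "dy": .., "dz": .., "rx": .., "ry": .., "rz": ..}, ...]. A call has 1 to 5 rows; each row is the pose to reach, as a shift and turn from the pose commanded when the call began, along the tool's axes at that moment; what a row does not reach only later rows make up. Full scale, the value 1, is 0.8 m for a shift and 1.5 rad for a turn. A row lasts 1/10 s, in which the tool goes at most 50 mm and 8.59 degrees, less where a joint would pass 70% of its speed; a pose out of reach is approached as far as the arm can. A call with a number of a shift or a turn outside -1 to 1 is refused whole. A call with a gripper value outside its range is refused whole. OPENING is the opening, from -1 (shut) to 1 (fully open), set as the call begins (- or left out, the last holds). The fingers move at their own pace and stop on an object; the grip force is fixed at half the most. Time passes only in rows, so rows that repeat a pose let the fingers close. It gives the time, the measured TCP pose, the force, the opening and the grip force at its end, in the units of the state.
- state(): the state, without advancing time (a new reading comes with each control period).
- optics.grab_frame(name): name is "scene" or "top"; returns the picture (480x640x3 uint8, red, green, blue); there is no depth.
- optics.camera_info(name): a dict with "fx", "fy", "cx", "cy" (pixels), "R" (3x3) and "t" (3): a world point X has camera coordinates R X + t. Camera axes: x right, y down, z forward; pixel columns grow to the right and rows downward; lengths in m; the calibration is good to about 2 mm. A picture is of the moment at which its call begins. camera_info takes no time and is no camera call.
- ticket.job_done(): hands the job in; it is judged then, once.
Trained networks look in the newest picture that a camera, given by its name, has taken for a name from the list of things; names that differ only in an ending like _2 or _b are one class to them, and where a whole thing is asked for, a point or a joint stands for the part that bears it (a point fixed in the world has none). Each returns a list of dicts, best first, with "confidence" (0 to 1); they miss things now and then, are a little off and sometimes report something else, mostly with a low value. They report only what shows in the picture. A call takes as long as a camera call.
- nets.boxes_of(camera, name): "bbox" ([centre column, centre row, width, height] in pixels, round what is visible of it).
- nets.outline_of(camera, name): "pixels" (480x640 bool, what is visible of it) and "bbox" ([centre column, centre row, width, height] in pixels, round what is visible of it).
The state is a dict: "time": time; "joint_pos": joint angles; "joint_vel": joint speeds; "joint_efforts": joint torques, N m; "tool_pos": TCP position; "tool_rot": TCP orientation; "contact_force": force on the tool from outside, world axes, zero at the start; "ft_torque": the same for the moment, N m; "gripper_width": opening from 0.0 (shut) to 1.0 (fully open); "grasp_force": force on a finger pad.
Only numpy, scipy, OpenCV 4.12 (cv2) and the standard library are available. Lean on these libraries where they do the work, as an engineer would, in place of code of your own. Each camera call takes 0.05 s, during which the arm holds its last target. There are 200 camera calls.

## Task

Make the static check that comes before board work: with the fingertips, gently press down the square steel pad of the hand tester, the one among the three grey units whose pad is square, keep it a few millimetres down for two seconds, then withdraw and let it come up again. Do not touch the two units with the round and the bar-shaped pad, push hard, or disturb the small loose things lying about.

Things in the scene. Friction and masses are not known exactly. Their poses are not given: they have to be found in the camera images.
- square_unit: The static hand tester: the unit whose steel pad is SQUARE, 46 x 46 mm. Die-cast grey box 84 x 84 x 30 mm fixed to the bench with a black bezel (top at 32 mm). Origin: centre of the underside; z up, x to the box's rear (cable gland side).
- square_unit_top (a point): Centre of the top face of the square steel pad, 42 mm above the bench when not pressed; it moves with the pad. The pad's sides are parallel to the box's x and y.
- square_unit_pad (a joint): Travel of the square pad, m: 0 = up, grows as it is pressed straight down, 0.008 = at its stop. Sprung: 1.5 N starts it moving, 4.5 N brings it to the stop (0.375 N per mm); it comes up by itself when let go.
- round_unit: Sister unit with a ROUND steel pad, 48 mm diameter; to be left alone. Die-cast grey box 84 x 84 x 30 mm fixed to the bench with a black bezel (top at 32 mm). Origin: centre of the underside; z up, x to the box's rear (cable gland side).
- round_unit_pad (a joint): Travel of the round pad, m: 0 = up, 0.008 = stop. Same spring.
- bar_unit: Sister unit with a narrow BAR-shaped steel pad, 20 (x) x 54 (y) mm; to be left alone. Die-cast grey box 84 x 84 x 30 mm fixed to the bench with a black bezel (top at 32 mm). Origin: centre of the underside; z up, x to the box's rear (cable gland side).
- bar_unit_pad (a joint): Travel of the bar pad, m: 0 = up, 0.008 = stop. Same spring. All three pads have their top faces 42 mm above the bench.
- chip_0: Loose dark 40-pin-type chip, 15 x 50 x 5 mm, lying in front (robot side) of the hand tester. Origin: centre of the underside.
- eyecup: Loose black waisted rubber eyecup, 23 mm across, 24 mm high, standing behind the hand tester. Origin: centre of the underside.
- dsub_adapter: Loose pale plug adapter, 37 x 34 x 14 mm, in front of the round-pad unit. Origin: centre of the underside.
- usb_stick: Loose memory stick, 17 x 50 x 8 mm, in front of the bar-pad unit. Origin: centre of the underside.

How it is judged:
By the outcome, as a careful person would: the job done as asked, in the order asked, and still so for the second after the job is handed in, with the robot touching nothing.
It also fails if it takes over 35 s, if anything falls off the work surface, if the arm or the gripper's body presses on something with over 40 N, if the wrist force passes 120 N, or if a joint passes its speed limit or range.

## Working session

There is one attempt and no reset: what is moved stays moved. The work goes in short steps, Python scripts to look and compute and a shell command to move; the robot and the scene stay as the last step left them, time stands still between calls to the robot, and variables do not carry over. Pictures are saved under pics/ and viewed, at most 10 in all, crops included, and the job is handed in when it is done.

```bash
mkdir -p pics; python3 - <<'E'
from plant import state, optics, nets
import cv2, numpy as np
for c in("scene","top"):
    cv2.imwrite(f"pics/{c}0.png",optics.grab_frame(c)[:,:,::-1])
    i=optics.camera_info(c);R=np.array(i["R"]);t=np.array(i["t"]);print(c,i["fx"],(-R.T@t).round(3),R.round(2).tolist())
for n in("square_unit","round_unit","bar_unit","square_unit_top"):
    print(n,[(np.round(d["bbox"]),round(d["confidence"],2)) for d in nets.boxes_of("top",n)])
s=state();print(s["time"],s["tool_pos"],s["tool_rot"],s["gripper_width"],s["contact_force"])
E
```

```text
scene 601.8909661886371 [-0.009  0.689  0.763] [[-0.8, -0.6, -0.01], [-0.41, 0.55, -0.73], [0.44, -0.57, -0.69]]
top 453.09583543785084 [0.375 0.122 0.91 ] [[-0.02, -1.0, 0.03], [-0.99, 0.01, -0.1], [0.1, -0.03, -0.99]]
square_unit [(array([198., 224.,  43.,  46.]), 0.61)]
round_unit [(array([398., 231.,  59.,  57.]), 0.62)]
bar_unit [(array([402., 232.,  26.,  23.]), 0.73), (array([305., 215.,  46.,  45.]), 0.63)]
square_unit_top [(array([402., 232.,  25.,  22.]), 0.5)]
0.3 [ 0.15990266 -0.60397177  0.23087338] [-3.60104020e-04  9.91641466e-01  1.29023540e-01  4.93465088e-06] 1.0022519321854682 [-1.08642193  0.75286594 -0.04328149]
```

View pics/top0.png

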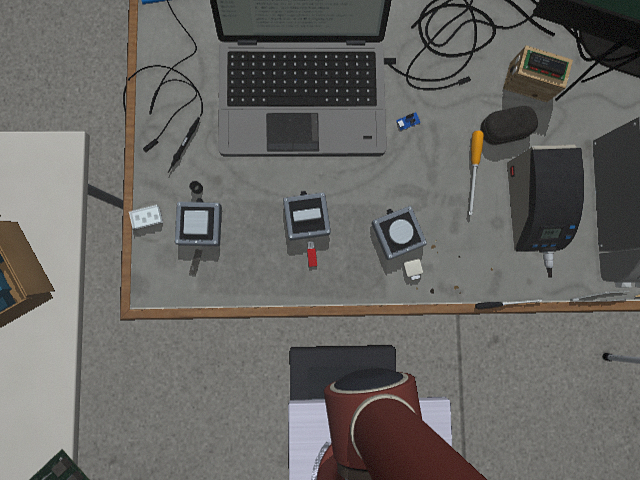

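View pics/scene0.png

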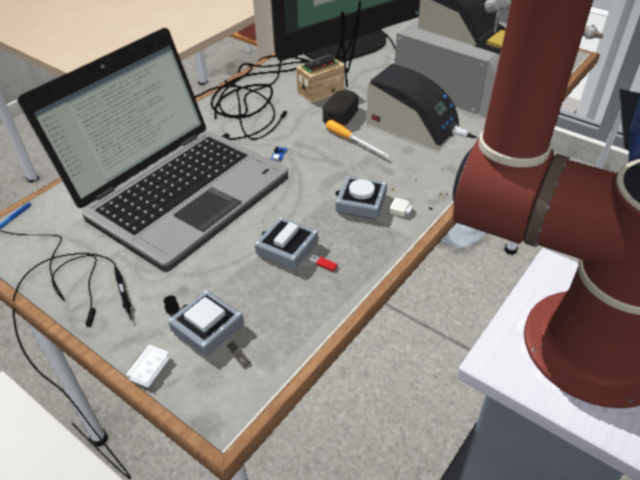

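The square pad is at about (197,222) in the top view and (205,314) in the scene view. The bar pad is at (308,215) and the round pad at (402,232), both in the top view. The eyecup stands behind the square unit at (196,187) and the chip lies in front at (195,262).

```bash
cat > h.py <<'E'
from plant import state, optics
import cv2, numpy as np
from scipy.spatial.transform import Rotation as Ro
def pad(c,u,v,z=.042,thr=190,img=None):
    g=cv2.cvtColor(optics.grab_frame(c) if img is None else img,cv2.COLOR_RGB2GRAY)
    n,l,s,ce=cv2.connectedComponentsWithStats((g>thr).astype(np.uint8))
    k=l[v,u]; 
    m=(l==k).astype(np.uint8); r=cv2.minAreaRect(cv2.findContours(m,0,1)[0][0])
    i=optics.camera_info(c);R=np.array(i["R"]);t=np.array(i["t"])
    def w(p):
        d=R.T@np.array([(p[0]-i["cx"])/i["fx"],(p[1]-i["cy"])/i["fy"],1]);o=-R.T@t
        return (o+d*(z-o[2])/d[2])
    return k,s[k],w(ce[k]),w(r[0]),np.array([w(p) for p in cv2.boxPoints(r)])
def rel(target,yaw):  # tool down, tool x at world angle yaw
    s=state();q=s["tool_rot"];T=Ro.from_quat([q[1],q[2],q[3],q[0]])
    G=Ro.from_matrix(np.array([[np.cos(yaw),np.sin(yaw),0],[np.sin(yaw),-np.cos(yaw),0],[0,0,-1]]))
    d=T.inv().apply(np.array(target)-s["tool_pos"])
    return d/.8,(T.inv()*G).as_rotvec()/1.5
E
python3 - <<'E'
from h import *
np.set_printoptions(precision=4,suppress=True)
for c,u,v in(("top",197,222),("scene",205,314)):
    for thr in (170,190):
        k,s,a,b,p=pad(c,u,v,thr=thr);print(c,thr,k,s,a,b,[np.linalg.norm(p[i]-p[i-1]).round(3) for i in range(4)])
        e=p[1]-p[0];print(np.degrees(np.arctan2(e[1],e[0])))
s=state();q=s["tool_rot"];print(Ro.from_quat([q[1],q[2],q[3],q[0]]).as_matrix())
E
```

```text
top 170 0 [     0      0    640    480 287086] [0.4709 0.066  0.042 ] [0.033  0.1109 0.042 ] [np.float64(0.002), np.float64(0.0), np.float64(0.002), np.float64(0.0)]
0.0
top 190 0 [     0      0    640    480 306567] [0.4642 0.0929 0.042 ] [0.4641 0.0932 0.042 ] [np.float64(0.911), np.float64(1.302), np.float64(0.955), np.float64(1.169)]
-89.66844150316398
scene 170 130 [184 298  40  31 679] [0.5    0.3348 0.042 ] [0.5004 0.3344 0.042 ] [np.float64(0.046), np.float64(0.054), np.float64(0.048), np.float64(0.052)]
-89.84138558384142
scene 190 43 [185 298  38  30 639] [0.5    0.3346 0.042 ] [0.5004 0.3339 0.042 ] [np.float64(0.044), np.float64(0.052), np.float64(0.046), np.float64(0.051)]
-89.87086234768029
[[ 0.9667  0.2559 -0.    ]
 [ 0.2559 -0.9667  0.0001]
 [ 0.     -0.0001 -1.    ]]
```

```bash
python3 - <<'E'
from h import *
np.set_printoptions(precision=4,suppress=True)
f=optics.grab_frame("top")
print(f[222,190:204].mean(1).round(), f[200:246:3,197].mean(1).round())
for thr in (130,140,150):
    k,s,a,b,p=pad("top",197,222,thr=thr,img=f);print(thr,k,s,a,b,[np.linalg.norm(p[i]-p[i-1]).round(3) for i in range(4)])
a=np.array
print(rel([.38,-.12,.22],.2588), rel([.5,.334,.1],.2588))
E
python3 -m inch '[{"dx":0.0,"dy":0.0,"dz":0.0}]' -1
```

```text
[172. 172. 171. 174. 173. 172. 171. 171. 176. 172. 173. 173. 176. 175.] [ 40. 123. 113.  28. 167. 170. 171. 170. 165. 170. 173. 150.  34.  52.
 113.  57.]
130 284 [184 211  24  23 532] [0.5011 0.3306 0.042 ] [0.5007 0.3304 0.042 ] [np.float64(0.043), np.float64(0.044), np.float64(0.043), np.float64(0.044)]
140 118 [184 211  24  23 526] [0.5012 0.3306 0.042 ] [0.5007 0.3304 0.042 ] [np.float64(0.043), np.float64(0.044), np.float64(0.043), np.float64(0.044)]
150 90 [184 211  24  23 515] [0.5014 0.3308 0.042 ] [0.5007 0.3304 0.042 ] [np.float64(0.043), np.float64(0.044), np.float64(0.043), np.float64(0.044)]
(array([ 0.4208, -0.5147,  0.0141]), array([-0.,  0., -0.])) (array([ 0.711 , -1.0249,  0.1641]), array([-0.,  0., -0.]))validation failed for argument at $[0]...
```

```bash
python3 -m inch '[{"dx":0.21,"dy":-0.257,"dz":0,"rx":0,"ry":0,"rz":0},{"dx":0.21,"dy":-0.257,"dz":0,"rx":0,"ry":0,"rz":0},{"dx":0.21,"dy":-0.257,"dz":0,"rx":0,"ry":0,"rz":0},{"dx":0.21,"dy":-0.257,"dz":0,"rx":0,"ry":0,"rz":0},{"dx":0.21,"dy":-0.257,"dz":0,"rx":0,"ry":0,"rz":0}]' -1
```

```text
time: 1.05
tool_pos: [0.2638, -0.3748, 0.2314]
tool_rot: [0.0, 0.992, 0.129, 0.0]
contact_force: [0.5, 0.2, 0.2]
gripper_width: 0.14
grasp_force: 0.0
```

```bash
python3 -m inch '[{"dx":0.21,"dy":-0.257,"dz":0,"rx":0,"ry":0,"rz":0},{"dx":0.21,"dy":-0.257,"dz":0,"rx":0,"ry":0,"rz":0},{"dx":0.21,"dy":-0.257,"dz":0,"rx":0,"ry":0,"rz":0},{"dx":0.21,"dy":-0.257,"dz":0,"rx":0,"ry":0,"rz":0},{"dx":0.21,"dy":-0.257,"dz":0,"rx":0,"ry":0,"rz":0}]' -1
python3 -c "
from h import *
print(rel([.501,.331,.2],.2588))"
```

```text
time: 1.55
tool_pos: [0.3671, -0.1471, 0.2318]
tool_rot: [0.001, 0.992, 0.129, 0.001]
contact_force: [0.7, -0.3, -0.1]
gripper_width: 0.0
grasp_force: 0.0
(array([ 0.31432605, -0.53515897,  0.03939886]), array([ 0.00088106, -0.00088138, -0.000424  ]))
```

```bash
python3 -m inch '[{"dx":0.314,"dy":-0.535,"dz":0,"rx":0,"ry":0,"rz":0},{"dx":0.314,"dy":-0.535,"dz":0,"rx":0,"ry":0,"rz":0},{"dx":0.314,"dy":-0.535,"dz":0,"rx":0,"ry":0,"rz":0},{"dx":0.314,"dy":-0.535,"dz":0,"rx":0,"ry":0,"rz":0},{"dx":0.314,"dy":-0.535,"dz":0,"rx":0,"ry":0,"rz":0}]' -1
python3 -c "
from h import *
print(rel([.501,.331,.15],.2588))"
```

```text
time: 2.05
tool_pos: [0.4341, 0.0942, 0.2319]
tool_rot: [0.0, 0.992, 0.129, 0.001]
contact_force: [1.2, -0.6, 0.6]
gripper_width: 0.002
grasp_force: 0.0
(array([ 0.15661857, -0.26475649,  0.10242539]), array([ 0.00037763, -0.00110892,  0.00033005]))
```

```bash
python3 -m inch '[{"dx":0.14,"dy":-0.24,"dz":0.06,"rx":0,"ry":0,"rz":0},{"dx":0.14,"dy":-0.24,"dz":0.06,"rx":0,"ry":0,"rz":0},{"dx":0.14,"dy":-0.24,"dz":0.06,"rx":0,"ry":0,"rz":0},{"dx":0.14,"dy":-0.24,"dz":0.06,"rx":0,"ry":0,"rz":0},{"dx":0.14,"dy":-0.24,"dz":0.06,"rx":0,"ry":0,"rz":0}]' -1
python3 -m inch '[{"dx":0,"dy":0,"dz":0,"rx":0,"ry":0,"rz":0},{"dx":0,"dy":0,"dz":0,"rx":0,"ry":0,"rz":0}]' -1
python3 -c "
from h import *
print(rel([.501,.331,.06],.2588))"
```

```text
time: 2.55
tool_pos: [0.4927, 0.3093, 0.1822]
tool_rot: [-0.0, 0.991, 0.13, -0.0]
contact_force: [0.3, 0.2, 0.6]
gripper_width: 0.001
grasp_force: 0.0
time: 2.75
tool_pos: [0.4927, 0.3062, 0.183]
tool_rot: [0.0, 0.992, 0.13, -0.0]
contact_force: [-0.1, 0.0, 0.2]
gripper_width: 0.003
grasp_force: 0.0
(array([ 0.01808409, -0.02734463,  0.15366575]), array([0.00039356, 0.00067089, 0.00066703]))
```

Now go above the pad at z ≈ 0.06, settle and check with the camera.

```bash
python3 -m inch '[{"dx":0.018,"dy":-0.0275,"dz":0,"rx":0,"ry":0,"rz":0},{"dx":0.018,"dy":-0.0275,"dz":0.06,"rx":0,"ry":0,"rz":0},{"dx":0.018,"dy":-0.0275,"dz":0.12,"rx":0,"ry":0,"rz":0},{"dx":0.018,"dy":-0.0275,"dz":0.154,"rx":0,"ry":0,"rz":0},{"dx":0.018,"dy":-0.0275,"dz":0.154,"rx":0,"ry":0,"rz":0}]' -1
python3 -m inch '[{"dx":0,"dy":0,"dz":0,"rx":0,"ry":0,"rz":0},{"dx":0,"dy":0,"dz":0,"rx":0,"ry":0,"rz":0},{"dx":0,"dy":0,"dz":0,"rx":0,"ry":0,"rz":0}]' -1
python3 -c "
from h import *
f=optics.grab_frame('scene')[240:380,130:310,::-1]
cv2.imwrite('pics/c1.png',cv2.resize(f,None,fx=4,fy=4))
print(state()['contact_force'],state()['tool_pos'])"
```

```text
time: 3.25
tool_pos: [0.4979, 0.3279, 0.0553]
tool_rot: [0.002, 0.992, 0.128, -0.005]
contact_force: [-0.3, 0.6, -0.4]
gripper_width: 0.003
grasp_force: 0.0
time: 3.55
tool_pos: [0.5032, 0.3318, 0.0633]
tool_rot: [-0.001, 0.992, 0.129, 0.002]
contact_force: [0.2, 0.2, 0.2]
gripper_width: 0.001
grasp_force: 0.0
[ 0.11321836 -0.42448775  0.51262688] [0.50287656 0.33170267 0.06284781]
```

View pics/c1.png

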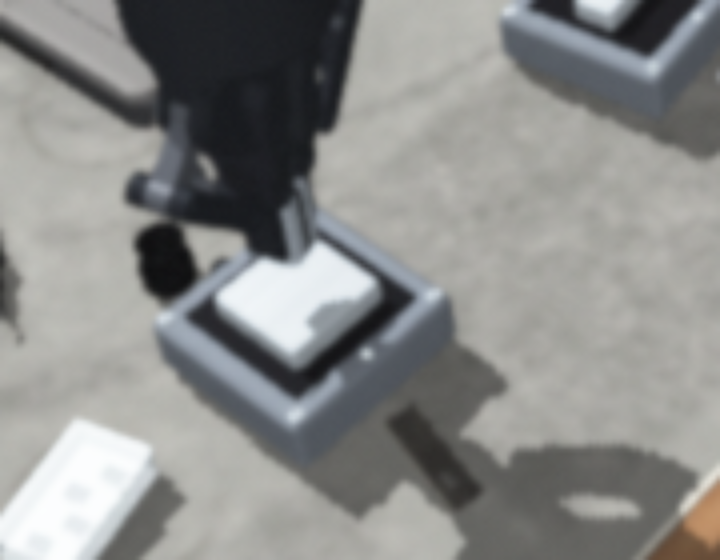

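The crop shows the shut fingers about 20 mm over the square pad: tip at (280,250), pad centre at (300,300). Everything nearby is undisturbed. Descending gently.

```bash
python3 -m inch '[{"dx":-0.002,"dy":0,"dz":0.005,"rx":0,"ry":0,"rz":0},{"dx":-0.002,"dy":0,"dz":0.01,"rx":0,"ry":0,"rz":0},{"dx":-0.002,"dy":0,"dz":0.015,"rx":0,"ry":0,"rz":0},{"dx":-0.002,"dy":0,"dz":0.019,"rx":0,"ry":0,"rz":0},{"dx":-0.002,"dy":0,"dz":0.019,"rx":0,"ry":0,"rz":0}]' -1
python3 -m inch '[{"dx":0,"dy":0,"dz":0,"rx":0,"ry":0,"rz":0},{"dx":0,"dy":0,"dz":0,"rx":0,"ry":0,"rz":0},{"dx":0,"dy":0,"dz":0,"rx":0,"ry":0,"rz":0}]' -1
```

```text
time: 4.1
tool_pos: [0.4991, 0.3304, 0.0439]
tool_rot: [0.0, 0.992, 0.129, -0.001]
contact_force: [0.1, 0.1, -0.7]
gripper_width: 0.001
grasp_force: 0.0
time: 4.4
tool_pos: [0.4999, 0.3308, 0.0451]
tool_rot: [-0.0, 0.992, 0.129, 0.0]
contact_force: [0.2, 0.5, -0.8]
gripper_width: 0.0
grasp_force: 0.0
```

```bash
python3 -m inch '[{"dx":0,"dy":0,"dz":0.002,"rx":0,"ry":0,"rz":0},{"dx":0,"dy":0,"dz":0.004,"rx":0,"ry":0,"rz":0},{"dx":0,"dy":0,"dz":0.006,"rx":0,"ry":0,"rz":0},{"dx":0,"dy":0,"dz":0.008,"rx":0,"ry":0,"rz":0},{"dx":0,"dy":0,"dz":0.0095,"rx":0,"ry":0,"rz":0}]' -1
python3 -m inch '[{"dx":0,"dy":0,"dz":0,"rx":0,"ry":0,"rz":0},{"dx":0,"dy":0,"dz":0,"rx":0,"ry":0,"rz":0}]' -1
```

```text
time: 4.9
tool_pos: [0.4999, 0.3308, 0.0375]
tool_rot: [-0.0, 0.992, 0.129, 0.0]
contact_force: [-0.6, -0.9, 2.8]
gripper_width: -0.003
grasp_force: 1.5
time: 5.1
tool_pos: [0.4999, 0.3308, 0.0376]
tool_rot: [-0.0, 0.992, 0.129, 0.0]
contact_force: [-0.6, -0.4, 2.7]
gripper_width: 0.001
grasp_force: 1.5
```

The pad is about 4 mm down at roughly 2.8 N. Holding.

```bash
Z=0; python3 -m inch '[{"dx":0,"dy":0,"dz":0,"rx":0,"ry":0,"rz":0},{"dx":0,"dy":0,"dz":0,"rx":0,"ry":0,"rz":0},{"dx":0,"dy":0,"dz":0,"rx":0,"ry":0,"rz":0},{"dx":0,"dy":0,"dz":0,"rx":0,"ry":0,"rz":0},{"dx":0,"dy":0,"dz":0,"rx":0,"ry":0,"rz":0}]' -1
python3 -m inch '[{"dx":0,"dy":0,"dz":0,"rx":0,"ry":0,"rz":0},{"dx":0,"dy":0,"dz":0,"rx":0,"ry":0,"rz":0},{"dx":0,"dy":0,"dz":0,"rx":0,"ry":0,"rz":0},{"dx":0,"dy":0,"dz":0,"rx":0,"ry":0,"rz":0},{"dx":0,"dy":0,"dz":0,"rx":0,"ry":0,"rz":0}]' -1
python3 -m inch '[{"dx":0,"dy":0,"dz":0,"rx":0,"ry":0,"rz":0},{"dx":0,"dy":0,"dz":0,"rx":0,"ry":0,"rz":0},{"dx":0,"dy":0,"dz":0,"rx":0,"ry":0,"rz":0},{"dx":0,"dy":0,"dz":0,"rx":0,"ry":0,"rz":0},{"dx":0,"dy":0,"dz":0,"rx":0,"ry":0,"rz":0}]' -1
python3 -m inch '[{"dx":0,"dy":0,"dz":0,"rx":0,"ry":0,"rz":0},{"dx":0,"dy":0,"dz":0,"rx":0,"ry":0,"rz":0},{"dx":0,"dy":0,"dz":0,"rx":0,"ry":0,"rz":0},{"dx":0,"dy":0,"dz":0,"rx":0,"ry":0,"rz":0},{"dx":0,"dy":0,"dz":0,"rx":0,"ry":0,"rz":0}]' -1
python3 -c "
from h import *
f=optics.grab_frame('scene')[240:380,130:310,::-1]
cv2.imwrite('pics/c2.png',cv2.resize(f,None,fx=4,fy=4))"
```

```text
time: 5.6
tool_pos: [0.4999, 0.3308, 0.0374]
tool_rot: [-0.0, 0.992, 0.129, 0.0]
contact_force: [-0.1, 1.2, 2.6]
gripper_width: -0.002
grasp_force: 1.5
time: 6.1
tool_pos: [0.4999, 0.3308, 0.0374]
tool_rot: [-0.0, 0.992, 0.129, 0.0]
contact_force: [1.0, 0.3, 2.1]
gripper_width: 0.0
grasp_force: 1.5
time: 6.6
tool_pos: [0.4999, 0.3308, 0.0374]
tool_rot: [-0.0, 0.992, 0.129, 0.0]
contact_force: [1.2, 0.4, 2.6]
gripper_width: 0.003
grasp_force: 1.5
time: 7.1
tool_pos: [0.4999, 0.3308, 0.0374]
tool_rot: [-0.0, 0.992, 0.129, 0.0]
contact_force: [1.4, 1.0, 3.9]
gripper_width: -0.0
grasp_force: 1.5
```

View pics/c2.png

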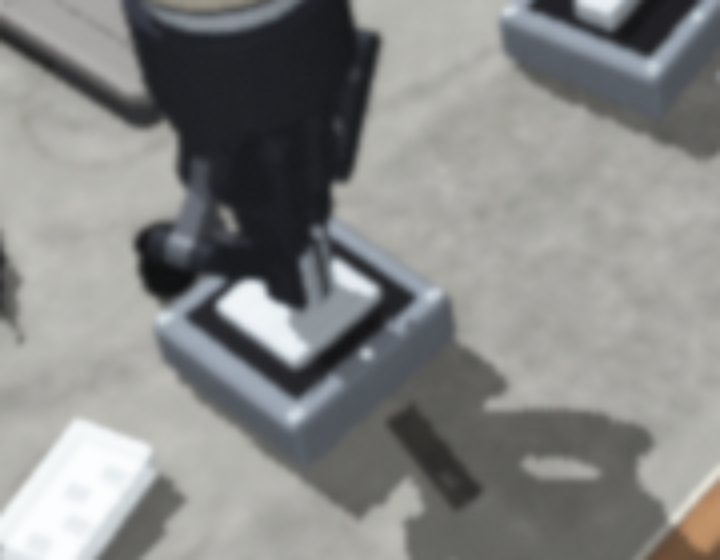

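The fingertips are at the pad centre, about (305,300), and the pad sits visibly lower than before. It has been held for over 2 s, so I withdraw straight up.

```bash
python3 -m inch '[{"dx":0,"dy":0,"dz":0,"rx":0,"ry":0,"rz":0},{"dx":0,"dy":0,"dz":-0.01,"rx":0,"ry":0,"rz":0},{"dx":0,"dy":0,"dz":-0.04,"rx":0,"ry":0,"rz":0},{"dx":0,"dy":0,"dz":-0.08,"rx":0,"ry":0,"rz":0},{"dx":0,"dy":0,"dz":-0.12,"rx":0,"ry":0,"rz":0}]' -1
python3 -m inch '[{"dx":0,"dy":0,"dz":-0.03,"rx":0,"ry":0,"rz":0},{"dx":0,"dy":0,"dz":-0.03,"rx":0,"ry":0,"rz":0},{"dx":0,"dy":0,"dz":-0.03,"rx":0,"ry":0,"rz":0},{"dx":0,"dy":0,"dz":-0.03,"rx":0,"ry":0,"rz":0},{"dx":0,"dy":0,"dz":-0.03,"rx":0,"ry":0,"rz":0}]' -1
python3 -c "
from h import *
f=optics.grab_frame('scene')[240:380,130:310,::-1]
cv2.imwrite('pics/c3.png',cv2.resize(f,None,fx=4,fy=4))"
```

```text
time: 7.65
tool_pos: [0.4981, 0.33, 0.133]
tool_rot: [0.001, 0.992, 0.129, -0.002]
contact_force: [-0.1, -0.3, 0.0]
gripper_width: -0.001
grasp_force: 0.0
time: 8.15
tool_pos: [0.4985, 0.3301, 0.155]
tool_rot: [0.001, 0.992, 0.129, -0.002]
contact_force: [0.4, 0.6, 0.1]
gripper_width: -0.003
grasp_force: 0.0
```

View pics/c3.png

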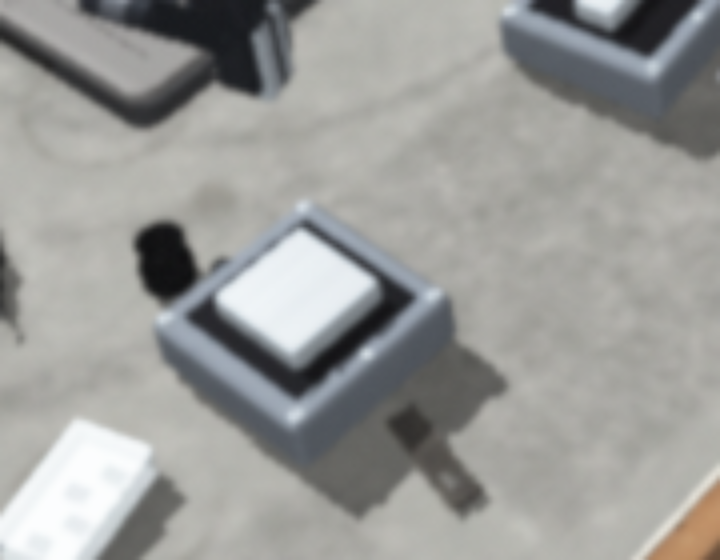

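The pad at (300,300) is back up, the eyecup at (165,260) and chip at (435,460) are in place, and the gripper is clear.

```bash
python3 -c "
from plant import ticket
print(ticket.job_done())"
```

```text
the job is handed in; nothing more can be done
None
```

I pressed the square pad about 4 mm down at roughly 3 N, held it for over 2 s and let it come back up; nothing else was touched, and the job is handed in at about 8 s.

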